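Slip-angle test on the penthouse vanity

ROBOT

A 7-joint arm with a two-finger parallel gripper is mounted at the origin on the work surface. World frame = base frame: x ahead of the robot, y to its left, z up, the work surface at z = 0. Lengths are in m, angles in rad, forces in N, time in s.
With the tool pointing down it reaches from about 0.425 to 0.825 m from the base axis. Payload 3.6 kg.
Tool frame: the origin (TCP) lies midway between the tips of the shut fingers; the grasp point (between the pads) lies 19 mm behind it; z points along the fingers, y is the line along which they close (so a half turn about z gives the same grasp; the last joint's range is limited). The gripper opens to 85 mm and grips with 20 to 120 N. Pads are 22 mm wide; open, the fingers measure 114 mm over their backs; the gripper's body (76 mm by 85 mm) begins 54 mm behind the grasp point. The pads swing forward as they close: fully open they stand 13 mm farther back than shut.
Start: joints at [-1.321, 0.615, -0.013, 1.423, 0.008, 1.103, -0.04], TCP at [0.178, 0.625, 0.231] pointing down, gripper open.
Joint ranges: [-3.12, 3.12], [-0.3, 2.06], [-1.34, 1.32], [0.26, 2.42], [-1.36, 4.5], [0.01, 1.98], [-2.84, 2.84]. Speed limits (rad/s): [2.79, 2.79, 3.14, 3.14, 3.14, 3.14, 3.14].

INTERFACE

Orientations are given as a rotation vector (axis times angle).
In Python, from bench import * gives the robot as it stands. The module is installed in compiled form; this text tells all that it offers.
- The arm moves only by the tool arm_command, never from a script. Its argument "plan" is a list of rows, each an object of numbers: "wx", "wy", "wz": the turn, a rotation vector about the tool's x, y, z each as a share of 0.08 rad, from -1 to 1; "x", "y", "z": the shift along the tool's x, y, z each as a share of 0.04 m, from -1 to 1; "fingers": the closure, from 0 (fully open) to 1 (shut). In form: [{"wx": .., "wy": .., "wz": .., "x": .., "y": .., "z": .., "fingers": ..}, ...]. A call has 1 to 8 rows; each row shifts and turns the commanded pose from where the row before left it, along the tool's axes as they then stand; what a row does not reach is not made up. A row lasts 1/10 s, in which the tool goes at most 50 mm and 8.59 degrees, less where a joint would pass 70% of its speed; a pose out of reach is approached as far as the arm can. A call with a number of a shift or a turn outside -1 to 1 is refused whole. A call with a gripper value outside its range is refused whole. The fingers move at their own pace and stop on an object; "newtons" is the grip in N (left out, the last holds). Time passes only in rows, so rows that do not move let the fingers close. It gives the time, the measured TCP pose, the force, the opening and the grip force at its end, in the units of the state.
- observe(): the state, without advancing time (a new reading comes with each control period).
- capture(name): name is "scene" or "top" or "wrist"; returns a dict with "frame" (480x640x3 uint8, blue, green, red), "K" (3x3 intrinsics, pixels), "extrinsics" (4x4, takes a point from camera to world coordinates). Camera axes: x right, y down, z forward; pixel columns grow to the right and rows downward; lengths in m; the calibration is good to about 2 mm. A picture is of the moment at which its call begins. There is no depth.
- sign_off(): hands the job in; it is judged then, once.
Trained networks look in a picture, given as the dict that the camera call returned (one of the last four; its "shot" number tells which), for a name from the list of things; names that differ only in an ending like _2 or _b are one class to them, and where a whole thing is asked for, a point or a joint stands for the part that bears it (a point fixed in the world has none). Each returns a list of dicts, best first, with "confidence" (0 to 1); they miss things now and then, are a little off and sometimes report something else, mostly with a low value. They report only what shows in the picture. A call takes as long as a camera call. They do not tell look-alikes from the thing itself.
- find_in(picture, label): "position" ([x, y, z] in m, in world coordinates, good to about 4 mm: the middle of the surface that is visible of it).
The state is a dict: "time": time; "joint_positions": joint angles; "joint_velocities": joint speeds; "effort": joint torques, N m; "ee_pos": TCP position; "tcp_rot": TCP orientation; "force": force on the tool from outside, world axes, zero at the start; "torque": the same for the moment, N m; "width": finger opening in m; "gripper_force": force on a finger pad.
Only numpy, scipy, OpenCV 4.12 (cv2) and the standard library are available. Lean on these libraries where they do the work, as an engineer would, in place of code of your own. Each camera call takes 0.05 s, during which the arm holds its last target. There are 200 camera calls.

TASK

Raise the hinged white test board slowly by its steel bar until the green-lidded lip balm tin slips down to the black rubber rail by itself, and stop there, so that the grey stone soap dish beside it keeps its place; let go and leave the board standing at that angle. Then note the angle: slide the gauge along its channel by its orange tab until its nose just touches the underside of the board, pressing only gently so that the board is not forced up, and let go. Do not touch the tin or the dish, and leave the other things on the vanity alone.

Things in the scene. Friction and masses are not known exactly. Their poses are not given: they have to be found in the camera images.
- rig: fixed slip-test stand: dark base plate 6 mm thick with an aluminium-walled gauge channel. Origin on the vanity top under the middle of the hinge axis. Its x axis runs level from the hinge towards the board's free edge and on along the channel, z up. The channel runs along x at y = -45 mm, from x = 60 to 505 mm, floor 6 mm above the vanity, walls up to 18 mm
- rig_hinge (a point): point on the board's hinge axis at mid-width, 45 mm above the vanity (the underside of the board passes through this axis); the axis lies along the rig's y, axes as the rig's
- board (a joint): board angle in rad: 0 = level (start), grows as the free edge is raised, up to 0.8. The hinge is stiff (friction about 0.9 N m): the board stays where it is left; about 6 to 9 N upward at the bar raises it. The tin slips at a hidden angle that differs from run to run, about 0.19 to 0.42 rad; the dish slips some 0.07 to 0.14 rad later
- bar (a point): centre of the round steel handle bar of the board, 12 mm thick, 60 mm long, parallel to the hinge axis, 225 mm from it, 45 mm outside the free edge, at rig y = +35 mm, in mid-thickness. Turns with the board: x axis from hinge to free edge, y along the bar. Start height 50 mm. The white board is 180 mm long (from the hinge), 160 mm wide, 10 mm thick, 0.45 kg
- tin_mid (a point): centre of the round lip balm tin, 41 mm wide, 17 mm tall, aluminium with green lid, loose on the board in one of two lanes, 100 to 115 mm from the hinge along the board. The black rubber rail across the board near the hinge stops it when its centre is 38 mm from the hinge axis along the board
- dish_mid (a point): centre of the small grey stone soap dish, 56 mm square, 20 mm tall, resting loose in the other lane of the board, its centre about 100 to 115 mm from the hinge along the board at the start
- gauge_nose (a point): axis of the gauge's round orange nose bar (6 mm radius, 24 mm wide, lying across the channel), 70 mm above the vanity, 25 mm above the hinge axis. It touches the raised board when this axis is 6 mm below the board's underside, measured square to it. x axis runs from the nose to the tab, along the rig's x. Starts just outside the board's free edge
- gauge_tab (a point): grasp point of the gauge's upright orange tab, 200 mm behind the nose (along +x), 50 mm above the vanity; tab 14 mm thick along x, 26 mm wide, top 72 mm above the vanity. The gauge is a loose white slide 222 x 24 mm in the channel, 1.8 mm side play each side, 0.18 kg, sliding with under 1 N; it wedges under the board, so once it meets the board 2 to 4 N of push is enough: 10 N against the board is too much
- tumbler: bystander: chrome toothbrush tumbler, 72 mm wide, 100 mm tall; origin at the centre of its underside
- flosser: bystander: white flosser handle, 165 mm long, lying; origin at the centre of its underside
- lotion: bystander: amber lotion bottle, 56 mm wide, 150 mm tall; origin at the centre of its underside
- creamjar: bystander: white cream jar, 60 mm wide, 45 mm tall; origin at the centre of its underside
- hairbrush: bystander: hand brush, lying; origin at the centre of its underside
- ringtray: bystander: dark wooden tray 120 x 160 mm, 25 mm high; origin at the centre of its underside
Mind the look-alikes: they are no part of the job. What is shaped like the part that bears dish_mid but blue, pink or red is not meant.

How it is judged:
By the outcome, as a careful person would: the job done as asked, in the order asked, and still so for the second after the job is handed in, with the robot touching nothing.
It also fails if it takes over 72 s, if anything falls off the work surface, if the arm or the gripper's body presses on something with over 40 N, if the wrist force passes 120 N, or if a joint passes its speed limit or range.

## Working session

There is one attempt and no reset: what is moved stays moved. The work goes in short steps, Python scripts to look and compute and a tool call to move; the robot and the scene stay as the last step left them, time stands still between calls to the robot, and variables do not carry over. Pictures are saved under pics/ and viewed, at most 10 in all, crops included, and the job is handed in when it is done.

Besides the shell and the picture viewer there is one more tool, called after "Call:" as name(argument=value, ...), one argument or row to a line, values as JSON. arm_command: Moves the arm, as the interface text tells. Its arguments: {"type":"object","properties":{"plan":{"type":"array","items":{"type":"object","properties":{"wx":{"type":"number"},"wy":{"type":"number"},"wz":{"type":"number"},"x":{"type":"number"},"y":{"type":"number"},"z":{"type":"number"},"fingers":{"type":"number"}}}},"newtons":{"type":"number"}},"required":["plan"]}

```bash
mkdir -p pics; cat > h.py <<'E'
from bench import *
import numpy as np, cv2
from scipy.spatial.transform import Rotation as R
def px(p,P):
    c=np.linalg.inv(p["extrinsics"])@np.append(P,1); u=p["K"]@c[:3]; return (u[:2]/u[2])
def ray(p,u,v,z):
    E=np.array(p["extrinsics"]); d=E[:3,:3]@np.linalg.solve(p["K"],[u,v,1]); o=E[:3,3]; return o+d*(z-o[2])/d[2]
E
python3 - <<'E'
from h import *
s=observe(); print({k:np.round(v,3) for k,v in s.items()})
for n in("scene","top"):
    p=capture(n); cv2.imwrite(f"pics/{n}0.png",p["frame"]); print(n,np.round(p["extrinsics"],3).tolist(),np.round(p["K"],1).tolist())
    for l in("rig","board","bar","tin_mid","dish_mid","gauge_nose","gauge_tab","tumbler","lotion"):
        print(l,[(np.round(d["position"],3).tolist(),round(d["confidence"],2),px(p,d["position"]).round().tolist()) for d in find_in(p,l)][:3])
E
```

```text
{'time': np.float64(0.0), 'joint_positions': array([-1.321,  0.616, -0.013,  1.425,  0.008,  1.103, -0.04 ]), 'joint_velocities': array([ 0.002,  0.   , -0.   , -0.001, -0.001, -0.001, -0.001]), 'effort': array([-0.0000e+00, -4.6922e+01,  2.5900e-01, -1.7104e+01,  1.0000e-02,
        1.0000e-02,  0.0000e+00]), 'ee_pos': array([0.177, 0.625, 0.23 ]), 'tcp_rot': array([-0.433, -3.111,  0.004]), 'force': array([-0.126,  0.629, -0.578]), 'torque': array([-0.017,  0.067, -0.001]), 'gripper_force': np.float64(0.0), 'width': np.float64(0.086)}
scene [[-0.567, 0.448, -0.691, 1.539], [0.823, 0.316, -0.471, 0.713], [0.007, -0.836, -0.548, 0.877], [0.0, 0.0, 0.0, 1.0]] [[513.0, 0.0, 327.4], [0.0, 513.0, 239.8], [0.0, 0.0, 1.0]]
rig [([0.581, -0.043, 0.016], 0.75, [298.0, 258.0])]
board [([0.554, -0.091, 0.051], 0.63, [290.0, 238.0])]
bar [([0.553, -0.09, 0.057], 0.76, [291.0, 237.0])]
tin_mid [([0.516, -0.092, 0.077], 0.42, [298.0, 225.0])]
dish_mid [([0.591, -0.089, 0.068], 0.76, [283.0, 239.0]), ([0.574, -0.315, 0.012], 0.68, [231.0, 229.0]), ([0.36, -0.189, 0.014], 0.67, [303.0, 212.0])]
gau
[... 538 characters left out ...]
345.0, 243.0]), ([0.387, -0.456, 0.02], 0.18, [500.0, 306.0])]
board [([0.544, -0.12, 0.057], 0.79, [369.0, 245.0])]
bar [([0.543, -0.123, 0.053], 0.61, [370.0, 246.0])]
tin_mid [([0.509, -0.096, 0.073], 0.5, [360.0, 258.0])]
dish_mid [([0.361, -0.187, 0.013], 0.88, [395.0, 317.0]), ([0.572, -0.319, 0.012], 0.76, [442.0, 236.0]), ([0.592, -0.095, 0.066], 0.68, [359.0, 226.0])]
gauge_nose [([0.562, 0.123, 0.018], 0.66, [275.0, 242.0]), ([0.597, -0.451, 0.095], 0.45, [501.0, 220.0])]
gauge_tab [([0.567, 0.13, 0.018], 0.67, [273.0, 240.0])]
tumbler [([0.712, -0.326, 0.054], 0.61, [445.0, 181.0])]
lotion [([0.6, -0.451, 0.1], 0.95, [502.0, 218.0]), ([0.388, -0.458, 0.018], 0.36, [500.0, 305.0])]
```

```bash
cd pics; python3 -c "
import cv2
a=cv2.imread('scene0.png')[160:340,150:450];b=cv2.imread('top0.png')[130:350,190:530]
cv2.imwrite('s1.png',cv2.resize(a,None,fx=2.6,fy=2.6,interpolation=2));cv2.imwrite('t1.png',cv2.resize(b,None,fx=2.3,fy=2.3,interpolation=2))"
```

```text
(no output)
```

View pics/s1.png

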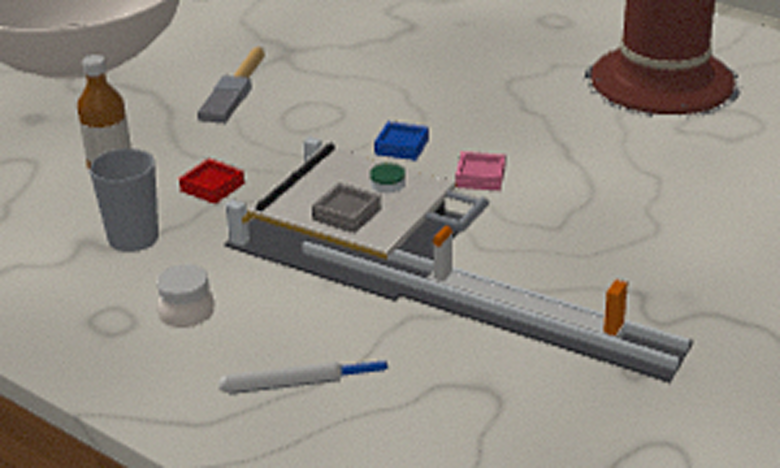

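View pics/t1.png

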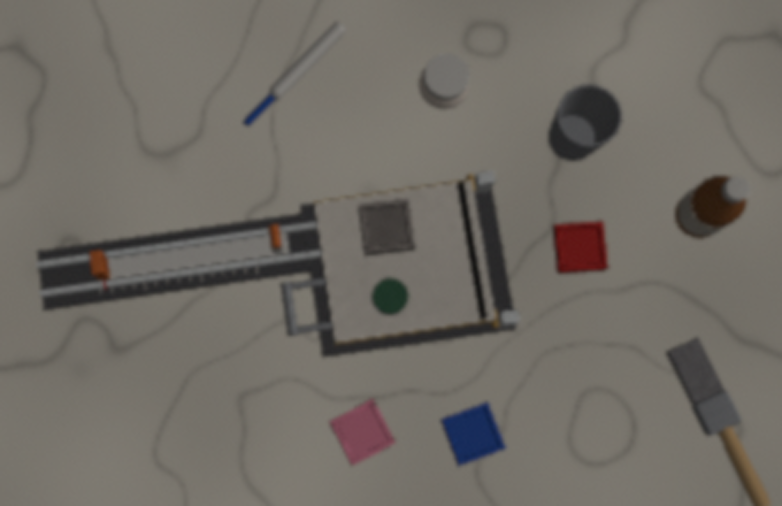

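The dish on the board is the grey one at scene crop (345,207) and top crop (387,227). The look-alikes are red (580,247), pink (362,432) and blue (472,433) in the top crop, and none of them is on the board. The tin, green lid, is at top crop (390,296), the bar at (290,310), the orange nose at (276,237) and the tab at (98,262).

```bash
python3 - <<'E'
from h import *
from scipy.optimize import least_squares
p=capture("top")
f=lambda c:(c[0]/2.3+190,c[1]/2.3+130)
obs=[((225,35,50),(290,310)),((180,-80,55),(317,206)),((180,80,55),(334,343))]
W=[ray(p,*f(c),q[2]/1e3)for q,c in obs]
def T(v,q): c,s=np.cos(v[2]),np.sin(v[2]); return np.array([v[0]+c*q[0]/1e3-s*q[1]/1e3, v[1]+s*q[0]/1e3+c*q[1]/1e3])
res=lambda v:np.concatenate([T(v,q)-w[:2] for (q,_),w in zip(obs,W)]+[[]])
# add channel direction from tab and nose at y=-45
tab=ray(p,*f((98,256)),.072); nose=ray(p,*f((276,237)),.076)
def res2(v):
    c,s=np.cos(v[2]),np.sin(v[2]); g=lambda w:(-s*(w[0]-v[0])+c*(w[1]-v[1]))+.045
    return np.append(res(v),[g(tab),g(nose)])
r=least_squares(res2,[.55,-.25,1.5]); v=r.x; print(v,(r.fun*1e3).round(1))
c,s=np.cos(v[2]),np.sin(v[2])
for n,w in(("tab",tab),("nose",nose),("bar",W[0])): print(n,w.round(3),"rigx",c*(w[0]-v[0])+s*(w[1]-v[1]))
q=capture("wrist"); print(np.round(q["extrinsics"],3).tolist(), R.from_rotvec(observe()["tcp_rot"]).as_matrix().round(3).tolist())
E
```

```text
[ 0.55270874 -0.20395057  1.66862047] [ 0.1  0.8  2.  -0.8 -2.3 -0.1 -0.7  0.9]
tab [0.556 0.228 0.072] rigx 0.4291967076200194
nose [0.574 0.03  0.076] rigx 0.2307441460621679
bar [0.496 0.016 0.05 ] rigx 0.2241805419153393
[[0.274, 0.923, 0.272, 0.109], [0.962, -0.263, -0.077, 0.644], [0.001, 0.282, -0.959, 0.374], [0.0, 0.0, 0.0, 1.0]] [[-0.962, 0.273, -0.0], [0.273, 0.962, -0.0], [0.0, -0.0, -1.0]]
```

Call:
arm_command(
  plan=[
    {"wz": -0.94,"y": -0.8,"fingers": 0.5},
    {"wz": -0.94,"y": -0.8,"fingers": 0.5},
    {"wz": -0.94,"y": -0.8,"fingers": 0.5},
    {"wz": -0.94,"y": -0.8,"x": -0.4,"fingers": 0.5},
    {"wz": -0.94,"y": -0.8,"x": -0.4,"fingers": 0.5},
    {"y": -0.9,"x": -0.4,"fingers": 0.5},
    {"y": -0.9,"x": -0.4,"fingers": 0.5},
    {"y": -0.9,"x": -0.4,"fingers": 0.5},
  ],
  newtons=30,
)

```text
schema error: expected keys wx, wy, wz, x, y, z, fingers
```

```bash
cat >> h.py <<'E'
V=np.array([0.5527,-0.2040,1.6686])
def rig2w(q,V=V):
    c,s=np.cos(V[2]),np.sin(V[2]); return np.array([V[0]+c*q[0]-s*q[1],V[1]+s*q[0]+c*q[1],q[2]])
def w2rig(w,V=V):
    c,s=np.cos(V[2]),np.sin(V[2]); d=np.array(w[:2])-V[:2]; return np.array([c*d[0]+s*d[1],-s*d[0]+c*d[1],w[2]])
def st():
    s=observe(); M=R.from_rotvec(s["tcp_rot"]).as_matrix()
    print("t",round(float(s["time"]),2),"tcp",s["ee_pos"].round(4),"rig",w2rig(s["ee_pos"]).round(4),"F",s["force"].round(1),"w",round(float(s["width"]),4),"yaw_y",round(float(np.arctan2(M[1,1],M[0,1])),3),"z",M[:,2].round(3))
    return s,M
def go(target):  # shift in tool axes, units of rows
    s,M=st(); print("shift/0.04",(M.T@(np.array(target)-s["ee_pos"])/.04).round(2))
E
python3 - <<'E'
from h import *
go(rig2w([.21,.0,.22]))
E
```

```text
t 1.1 tcp [0.1776 0.6252 0.2313] rig [0.8619 0.2924 0.2313] F [ 0.1 -0.9 -0.1] w 0.0852 yaw_y 1.294 z [-0. -0. -1.]
shift/0.04 [-12.76 -12.49   0.28]
```

Call:
arm_command(
  plan=[
    {"wx": 0,"wy": 0,"wz": -0.94,"x": 0,"y": -0.8,"z": 0,"fingers": 0.5},
    {"wx": 0,"wy": 0,"wz": -0.94,"x": 0,"y": -0.8,"z": 0,"fingers": 0.5},
    {"wx": 0,"wy": 0,"wz": -0.94,"x": 0,"y": -0.8,"z": 0,"fingers": 0.5},
    {"wx": 0,"wy": 0,"wz": -0.94,"x": -0.4,"y": -0.8,"z": 0,"fingers": 0.5},
    {"wx": 0,"wy": 0,"wz": -0.94,"x": -0.4,"y": -0.8,"z": 0,"fingers": 0.5},
    {"wx": 0,"wy": 0,"wz": 0,"x": -0.4,"y": -0.9,"z": 0,"fingers": 0.5},
    {"wx": 0,"wy": 0,"wz": 0,"x": -0.4,"y": -0.9,"z": 0,"fingers": 0.5},
    {"wx": 0,"wy": 0,"wz": 0,"x": -0.4,"y": -0.9,"z": 0,"fingers": 0.5},
  ],
  newtons=30,
)

```text
time: 1.9
ee_pos: [0.2487, 0.363, 0.2316]
tcp_rot: [-0.156, 3.137, 0.001]
force: [0.7, 1.3, -0.5]
width: 0.0428
gripper_force: 0.0
```

```bash
python3 - <<'E'
from h import *
go(rig2w([.26,.02,.2]))
E
```

```text
t 1.9 tcp [0.2487 0.363  0.2316] rig [0.594  0.2471 0.2316] F [ 0.7  1.3 -0.5] w 0.0428 yaw_y 1.67 z [ 0.001  0.001 -1.   ]
shift/0.04 [-5.66 -8.36  0.79]
```

Call:
arm_command(
  plan=[
    {"wx": 0,"wy": 0,"wz": 0,"x": -0.6,"y": -0.9,"z": 0,"fingers": 0.5},
    {"wx": 0,"wy": 0,"wz": 0,"x": -0.6,"y": -0.9,"z": 0,"fingers": 0.5},
    {"wx": 0,"wy": 0,"wz": 0,"x": -0.7,"y": -0.9,"z": 0,"fingers": 0.5},
    {"wx": 0,"wy": 0,"wz": 0,"x": -0.7,"y": -0.9,"z": 0,"fingers": 0.5},
    {"wx": 0,"wy": 0,"wz": 0,"x": -0.7,"y": -0.9,"z": 0.2,"fingers": 0.5},
    {"wx": 0,"wy": 0,"wz": 0,"x": -0.7,"y": -0.9,"z": 0.2,"fingers": 0.5},
    {"wx": 0,"wy": 0,"wz": 0,"x": -0.7,"y": -0.9,"z": 0.2,"fingers": 0.5},
    {"wx": 0,"wy": 0,"wz": 0,"x": -0.7,"y": -0.9,"z": 0.2,"fingers": 0.5},
  ],
)

```text
time: 2.7
ee_pos: [0.4928, 0.0977, 0.1994]
tcp_rot: [-0.156, 3.137, 0.001]
force: [0.6, 1.1, -0.1]
width: 0.0426
gripper_force: 0.0
```

```bash
python3 - <<'E'
from h import *
st(); p=capture("wrist"); cv2.imwrite("pics/w1.png",p["frame"]); np.savez("w1.npz",K=p["K"],extrinsics=p["extrinsics"])
for n,q in(("bar",(.225,.035,.05)),("c+",(.18,.08,.055)),("c-",(.18,-.08,.055)),("nose",(.23,-.045,.076))): print(n,px(p,rig2w(q)).round())
E
```

```text
t 2.7 tcp [0.4928 0.0977 0.1994] rig [0.3061 0.0301 0.1994] F [ 0.6  1.1 -0.1] w 0.0426 yaw_y 1.67 z [ 0.001  0.    -1.   ]
bar [221. 222.]
c+ [158. 167.]
c- [180. 346.]
nose [226. 323.]
```

View pics/w1.png

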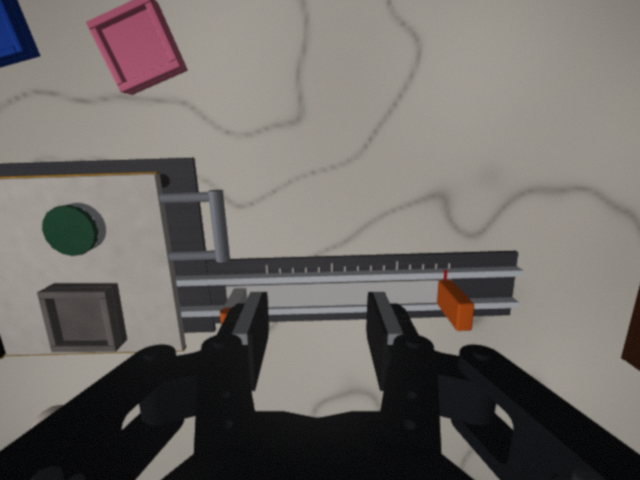

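```bash
python3 - <<'E'
from h import *
from scipy.optimize import least_squares
p=np.load("w1.npz")
obs=[((.225,.035,.050),(218.5,227)),((.18,-.08,.055),(184,349)),((.18,.08,.055),(160,173)),((.505,-.045,.018),(519,286))]
r=least_squares(lambda v:np.concatenate([px(p,rig2w(q,v))-o for q,o in obs]),V); print(r.x,r.fun.round(1))
v=r.x
for z,o in((.072,(463,306)),(.072,(449,281)),(.072,(455,304))): print(w2rig(ray(p,*o,z),v))
print("bar",w2rig(ray(p,218.5,227,.05),v), ray(p,218.5,227,.05))
E
```

```text
[ 0.56296332 -0.20260385  1.70079732] [ 2.  -1.8 -0.3  1.  -4.1  0.1  3.   2.1]
[ 0.42520686 -0.0350438   0.072     ]
[ 0.41193607 -0.01225653  0.072     ]
[ 0.41841616 -0.03300148  0.072     ]
bar [0.22317719 0.03354229 0.05      ] [0.50077246 0.01434186 0.05      ]
```

```bash
sed -i 's/^V=.*/V=np.array([0.5630,-0.2026,1.7008])/' h.py; python3 - <<'E'
from h import *
go([.5008,.0143,.11])
E
```

```text
t 2.75 tcp [0.4982 0.0889 0.1983] rig [0.2974 0.0265 0.1983] F [ 3.8 -6.  -0.1] w 0.0427 yaw_y 1.658 z [ 0.006 -0.006 -1.   ]
shift/0.04 [ 0.11 -1.85  2.22]
```

Call:
arm_command(
  plan=[
    {"wx": 0,"wy": 0,"wz": -0.4,"x": 0.05,"y": -0.6,"z": 0.4,"fingers": 0.5},
    {"wx": 0,"wy": 0,"wz": 0,"x": 0.05,"y": -0.6,"z": 0.6,"fingers": 0.5},
    {"wx": 0,"wy": 0,"wz": 0,"x": 0,"y": -0.6,"z": 0.6,"fingers": 0.5},
    {"wx": 0,"wy": 0,"wz": 0,"x": 0,"y": 0,"z": 0.2,"fingers": 0.5},
    {"wx": 0,"wy": 0,"wz": 0,"x": 0,"y": 0,"z": 0,"fingers": 0.5},
    {"wx": 0,"wy": 0,"wz": 0,"x": 0,"y": 0,"z": 0,"fingers": 0.5},
  ],
)

```text
time: 3.35
ee_pos: [0.4966, 0.0287, 0.1279]
tcp_rot: [-0.209, 3.133, 0.002]
force: [0.5, 0.4, -0.5]
width: 0.0424
gripper_force: 0.0
```

```bash
python3 - <<'E'
from h import *
st(); p=capture("wrist"); cv2.imwrite("pics/w2.png",p["frame"]); np.savez("w2.npz",K=p["K"],extrinsics=p["extrinsics"])
print(px(p,observe()["ee_pos"]),px(p,[.5008,.0143,.05]))
E
```

```text
t 3.35 tcp [0.4966 0.0287 0.1279] rig [0.238  0.0358 0.1279] F [ 0.5  0.4 -0.5] w 0.0424 yaw_y 1.704 z [ 0.001  0.001 -1.   ]
[319.7732248  309.22495362] [295.68622653 256.87445984]
```

View pics/w2.png

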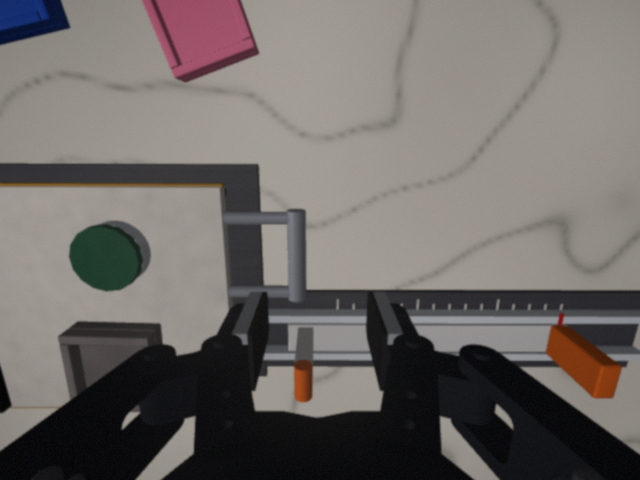

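Call:
arm_command(
  plan=[
    {"wx": 0,"wy": 0,"wz": 0,"x": 0,"y": -0.34,"z": 0.2,"fingers": 0.55},
    {"wx": 0,"wy": 0,"wz": 0,"x": 0,"y": 0,"z": 0.5,"fingers": 0.55},
    {"wx": 0,"wy": 0,"wz": 0,"x": 0,"y": 0,"z": 0.4,"fingers": 0.55},
    {"wx": 0,"wy": 0,"wz": 0,"x": 0,"y": 0,"z": 0.1,"fingers": 0.55},
    {"wx": 0,"wy": 0,"wz": 0,"x": 0,"y": 0,"z": 0,"fingers": 0.55},
  ],
)

```text
time: 3.9
ee_pos: [0.4978, 0.0134, 0.0791]
tcp_rot: [0.206, -3.134, 0.0]
force: [-1.0, -0.3, 1.1]
width: 0.0386
gripper_force: 0.0
```

```bash
python3 - <<'E'
from h import *
p=np.load("w2.npz"); b=ray(p,297,256,.05); print(b,w2rig(b)); b[2]=.033; go(b)
p=capture("wrist"); print(px(p,[*b[:2],.05])); f=p["frame"][150:400,180:440]; cv2.imwrite("pics/w3.png",cv2.resize(f,None,fx=2,fy=2))
E
```

```text
[0.50009235 0.01507773 0.05      ] [0.22399605 0.03415754 0.05      ]
t 3.9 tcp [0.4978 0.0134 0.0791] rig [0.2226 0.0366 0.0791] F [-1.  -0.3  1.1] w 0.0386 yaw_y 1.702 z [-0.001 -0.    -1.   ]
shift/0.04 [-0.06  0.03  1.15]
[321.76601788 287.36628854]
```

View pics/w3.png

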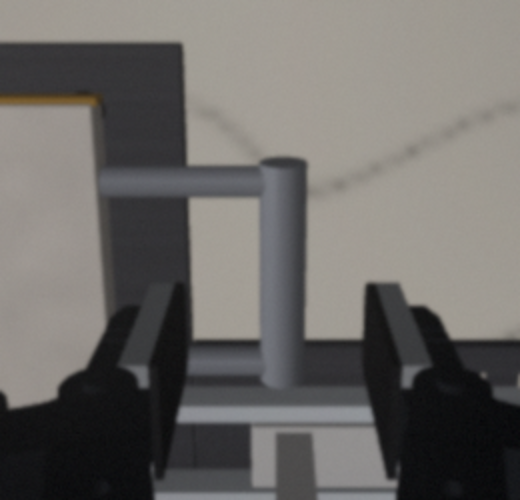

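Call:
arm_command(
  plan=[
    {"wx": 0,"wy": 0,"wz": 0,"x": -0.05,"y": 0.04,"z": 0.4,"fingers": 0.55},
    {"wx": 0,"wy": 0,"wz": 0,"x": 0,"y": 0,"z": 0.4,"fingers": 0.55},
    {"wx": 0,"wy": 0,"wz": 0,"x": 0,"y": 0,"z": 0.3,"fingers": 0.55},
    {"wx": 0,"wy": 0,"wz": 0,"x": 0,"y": 0,"z": 0.05,"fingers": 0.55},
    {"wx": 0,"wy": 0,"wz": 0,"x": 0,"y": 0,"z": 0,"fingers": 0.8},
    {"wx": 0,"wy": 0,"wz": 0,"x": 0,"y": 0,"z": 0,"fingers": 1},
    {"wx": 0,"wy": 0,"wz": 0,"x": 0,"y": 0,"z": 0,"fingers": 1},
    {"wx": 0,"wy": 0,"wz": 0,"x": 0,"y": 0,"z": 0,"fingers": 1},
  ],
  newtons=30,
)

```text
time: 4.75
ee_pos: [0.5002, 0.0157, 0.034]
tcp_rot: [-0.206, 3.133, 0.0]
force: [-0.6, 1.1, 1.9]
width: 0.0108
gripper_force: 29.3
```

```bash
python3 - <<'E'
from h import *
st()
E
```

```text
t 4.75 tcp [0.5002 0.0157 0.034 ] rig [0.2246 0.034  0.034 ] F [-0.6  1.1  1.9] w 0.0108 yaw_y 1.702 z [ 0.001  0.    -1.   ]
```

Call:
arm_command(
  plan=[
    {"wx": 0,"wy": 0,"wz": 0,"x": 0,"y": -0.001,"z": -0.056,"fingers": 1},
    {"wx": 0,"wy": 0,"wz": 0,"x": 0,"y": -0.002,"z": -0.056,"fingers": 1},
    {"wx": 0,"wy": 0,"wz": 0,"x": 0,"y": -0.003,"z": -0.056,"fingers": 1},
    {"wx": 0,"wy": 0,"wz": 0,"x": 0,"y": -0.003,"z": -0.056,"fingers": 1},
    {"wx": 0,"wy": 0,"wz": 0,"x": 0,"y": -0.004,"z": -0.056,"fingers": 1},
    {"wx": 0,"wy": 0,"wz": 0,"x": 0,"y": -0.004,"z": -0.056,"fingers": 1},
    {"wx": 0,"wy": 0,"wz": 0,"x": 0,"y": -0.005,"z": -0.056,"fingers": 1},
    {"wx": 0,"wy": 0,"wz": 0,"x": 0,"y": -0.005,"z": -0.056,"fingers": 1},
  ],
  newtons=25,
)

```text
time: 5.55
ee_pos: [0.5002, 0.0146, 0.0515]
tcp_rot: [-0.206, 3.134, 0.0]
force: [3.4, 2.4, -7.7]
width: 0.0105
gripper_force: 28.4
```

```bash
cat >> h.py <<'E'
L=[]
def look(save=None):
    s,M=st(); g=s["ee_pos"]+np.array([0,0,.019]); q=w2rig(g)
    th=np.arctan2(q[2]-.045,q[0])-np.arctan2(.005,.225); print("theta~",round(th,4))
    for c in("top","scene"):
        p=capture(c)
        if save: cv2.imwrite(f"pics/{save}_{c}.png",p["frame"])
        hsv=cv2.cvtColor(p["frame"],cv2.COLOR_BGR2HSV)
        m=cv2.inRange(hsv,(45,80,20),(90,255,255)); n,_,sts,cen=cv2.connectedComponentsWithStats(m)
        k=[(int(sts[i,4]),cen[i]) for i in range(1,n) if sts[i,4]>15]
        for a,cc in sorted(k,key=lambda t:-t[0])[:2]:
            # intersect ray with lid plane: board-normal offset .027 above underside at angle th
            E=np.array(p["extrinsics"]); d=E[:3,:3]@np.linalg.solve(p["K"],[*cc,1]); o=E[:3,3]
            ex=np.array([np.cos(V[2]),np.sin(V[2]),0]); nrm=-np.sin(th)*ex+np.array([0,0,np.cos(th)])
            h=np.array([V[0],V[1],.045]); t=(.027-nrm@(o-h))/(nrm@d); P=o+t*d-h
            along=P@(np.cos(th)*ex+np.array([0,0,np.sin(th)]))
            print(c,"green",a,cc.round(1),"along mm",round(along*1e3,1))
        print(c,"dish",[(w2rig(d["position"]).round(3).tolist(),round(d["confidence"],2)) for d in find_in(p,"dish_mid") if abs(w2rig(d["position"])[0]-.09)<.06 and abs(w2rig(d["position"])[1])<.08])
E
python3 -c "
from h import *
look()"
```

```text
t 5.55 tcp [0.5002 0.0146 0.0515] rig [0.2235 0.0341 0.0515] F [ 3.4  2.4 -7.7] w 0.0105 yaw_y 1.702 z [ 0.001  0.    -1.   ]
theta~ 0.0915
top green 139 [360.1 257.9] along mm 116.4
top dish [([0.101, -0.042, 0.074], 0.74)]
scene green 837 [171.4  46.1] along mm -2512.4
scene green 329 [250.7  13.4] along mm -2951.8
scene dish [([0.104, -0.041, 0.078], 0.72)]
```

Call:
arm_command(
  plan=[
    {"wx": 0,"wy": 0,"wz": 0,"x": 0,"y": -0.006,"z": -0.056,"fingers": 1},
    {"wx": 0,"wy": 0,"wz": 0,"x": 0,"y": -0.006,"z": -0.056,"fingers": 1},
    {"wx": 0,"wy": 0,"wz": 0,"x": 0,"y": -0.007,"z": -0.056,"fingers": 1},
    {"wx": 0,"wy": 0,"wz": 0,"x": 0,"y": -0.007,"z": -0.056,"fingers": 1},
    {"wx": 0,"wy": 0,"wz": 0,"x": 0,"y": -0.008,"z": -0.056,"fingers": 1},
    {"wx": 0,"wy": 0,"wz": 0,"x": 0,"y": -0.009,"z": -0.056,"fingers": 1},
    {"wx": 0,"wy": 0,"wz": 0,"x": 0,"y": -0.01,"z": -0.056,"fingers": 1},
    {"wx": 0,"wy": 0,"wz": 0,"x": 0,"y": -0.01,"z": -0.056,"fingers": 1},
  ],
)

```text
time: 6.55
ee_pos: [0.5006, 0.0122, 0.0694]
tcp_rot: [-0.206, 3.134, 0.0]
force: [4.1, 2.1, -7.2]
width: 0.0112
gripper_force: 28.1
```

```bash
sed -i 's/0,0,\.019\]/0,0,.016]/; s/if sts\[i,4\]>15\]/if sts[i,4]>15 and np.hypot(*(cen[i]-[330,240]))<60]/' h.py; python3 -c "
from h import *
look()"
```

```text
t 6.55 tcp [0.5006 0.0122 0.0694] rig [0.2211 0.0341 0.0694] F [ 4.1  2.1 -7.2] w 0.0112 yaw_y 1.702 z [ 0.001  0.    -1.   ]
theta~ 0.1587
top green 141 [361.5 257.2] along mm 116.1
top dish [([0.098, -0.044, 0.082], 0.92)]
scene green 74 [297. 221.] along mm 118.5
scene dish [([0.114, -0.015, 0.072], 0.72), ([0.103, -0.043, 0.085], 0.55)]
```

Call:
arm_command(
  plan=[
    {"wx": 0,"wy": 0,"wz": 0,"x": 0,"y": -0.003,"z": -0.018,"fingers": 1},
    {"wx": 0,"wy": 0,"wz": 0,"x": 0,"y": -0.003,"z": -0.018,"fingers": 1},
    {"wx": 0,"wy": 0,"wz": 0,"x": 0,"y": -0.003,"z": -0.018,"fingers": 1},
    {"wx": 0,"wy": 0,"wz": 0,"x": 0,"y": -0.003,"z": -0.018,"fingers": 1},
    {"wx": 0,"wy": 0,"wz": 0,"x": 0,"y": -0.003,"z": -0.018,"fingers": 1},
    {"wx": 0,"wy": 0,"wz": 0,"x": 0,"y": -0.003,"z": -0.018,"fingers": 1},
    {"wx": 0,"wy": 0,"wz": 0,"x": 0,"y": -0.003,"z": -0.018,"fingers": 1},
    {"wx": 0,"wy": 0,"wz": 0,"x": 0,"y": -0.003,"z": -0.018,"fingers": 1},
  ],
)

```text
time: 7.55
ee_pos: [0.5007, 0.0112, 0.0747]
tcp_rot: [-0.206, 3.134, 0.0]
force: [4.8, 2.3, -6.9]
width: 0.0107
gripper_force: 28.1
```

```bash
python3 -c "
from h import *
look()"
```

```text
t 7.55 tcp [0.5007 0.0112 0.0747] rig [0.2201 0.0341 0.0747] F [ 4.8  2.3 -6.9] w 0.0107 yaw_y 1.702 z [ 0.001  0.    -1.   ]
theta~ 0.1827
top green 139 [362.  257.1] along mm 116.2
top dish [([0.099, -0.042, 0.088], 0.87)]
scene green 68 [296.7 220.1] along mm 118.9
scene dish [([0.1, -0.04, 0.089], 0.65), ([0.11, -0.015, 0.073], 0.58)]
```

Call:
arm_command(
  plan=[
    {"wx": 0,"wy": 0,"wz": 0,"x": 0,"y": -0.003,"z": -0.018,"fingers": 1},
    {"wx": 0,"wy": 0,"wz": 0,"x": 0,"y": -0.003,"z": -0.018,"fingers": 1},
    {"wx": 0,"wy": 0,"wz": 0,"x": 0,"y": -0.003,"z": -0.018,"fingers": 1},
    {"wx": 0,"wy": 0,"wz": 0,"x": 0,"y": -0.003,"z": -0.018,"fingers": 1},
    {"wx": 0,"wy": 0,"wz": 0,"x": 0,"y": -0.004,"z": -0.018,"fingers": 1},
    {"wx": 0,"wy": 0,"wz": 0,"x": 0,"y": -0.004,"z": -0.018,"fingers": 1},
    {"wx": 0,"wy": 0,"wz": 0,"x": 0,"y": -0.004,"z": -0.018,"fingers": 1},
    {"wx": 0,"wy": 0,"wz": 0,"x": 0,"y": -0.004,"z": -0.018,"fingers": 1},
  ],
)

```text
time: 8.55
ee_pos: [0.5008, 0.0101, 0.0805]
tcp_rot: [-0.206, 3.134, 0.0]
force: [4.8, 3.6, -6.2]
width: 0.0106
gripper_force: 28.0
```

```bash
python3 -c "
from h import *
look()"
```

```text
t 8.55 tcp [0.5008 0.0101 0.0805] rig [0.2189 0.0341 0.0805] F [ 4.8  3.6 -6.2] w 0.0106 yaw_y 1.702 z [ 0.001  0.    -1.   ]
theta~ 0.2088
top green 141 [362.4 256.9] along mm 116.7
top dish [([0.097, -0.039, 0.094], 0.59)]
scene green 70 [296.4 219.2] along mm 119.2
scene dish [([0.101, -0.038, 0.09], 0.78)]
```

Call:
arm_command(
  plan=[
    {"wx": 0,"wy": 0,"wz": 0,"x": 0,"y": -0.004,"z": -0.018,"fingers": 1},
    {"wx": 0,"wy": 0,"wz": 0,"x": 0,"y": -0.004,"z": -0.018,"fingers": 1},
    {"wx": 0,"wy": 0,"wz": 0,"x": 0,"y": -0.004,"z": -0.018,"fingers": 1},
    {"wx": 0,"wy": 0,"wz": 0,"x": 0,"y": -0.004,"z": -0.018,"fingers": 1},
    {"wx": 0,"wy": 0,"wz": 0,"x": 0,"y": -0.004,"z": -0.018,"fingers": 1},
    {"wx": 0,"wy": 0,"wz": 0,"x": 0,"y": -0.004,"z": -0.018,"fingers": 1},
    {"wx": 0,"wy": 0,"wz": 0,"x": 0,"y": -0.004,"z": -0.018,"fingers": 1},
    {"wx": 0,"wy": 0,"wz": 0,"x": 0,"y": -0.004,"z": -0.018,"fingers": 1},
  ],
)

```text
time: 9.55
ee_pos: [0.501, 0.0087, 0.0862]
tcp_rot: [-0.206, 3.134, 0.0]
force: [4.6, 1.7, -7.5]
width: 0.0107
gripper_force: 27.9
```

```bash
python3 -c "
from h import *
look()"
```

```text
t 9.55 tcp [0.501  0.0087 0.0862] rig [0.2175 0.0341 0.0862] F [ 4.6  1.7 -7.5] w 0.0107 yaw_y 1.702 z [ 0.001  0.    -1.   ]
theta~ 0.2351
top green 140 [363.1 256.5] along mm 116.6
top dish [([0.095, -0.042, 0.093], 0.88)]
scene green 66 [295.8 218.7] along mm 120.3
scene dish [([0.1, -0.04, 0.095], 0.65)]
```

Call:
arm_command(
  plan=[
    {"wx": 0,"wy": 0,"wz": 0,"x": 0,"y": -0.004,"z": -0.018,"fingers": 1},
    {"wx": 0,"wy": 0,"wz": 0,"x": 0,"y": -0.004,"z": -0.018,"fingers": 1},
    {"wx": 0,"wy": 0,"wz": 0,"x": 0,"y": -0.004,"z": -0.018,"fingers": 1},
    {"wx": 0,"wy": 0,"wz": 0,"x": 0,"y": -0.004,"z": -0.018,"fingers": 1},
    {"wx": 0,"wy": 0,"wz": 0,"x": 0,"y": -0.005,"z": -0.018,"fingers": 1},
    {"wx": 0,"wy": 0,"wz": 0,"x": 0,"y": -0.005,"z": -0.018,"fingers": 1},
    {"wx": 0,"wy": 0,"wz": 0,"x": 0,"y": -0.005,"z": -0.018,"fingers": 1},
    {"wx": 0,"wy": 0,"wz": 0,"x": 0,"y": -0.005,"z": -0.018,"fingers": 1},
  ],
)

```text
time: 10.55
ee_pos: [0.5012, 0.0072, 0.092]
tcp_rot: [-0.206, 3.134, -0.0]
force: [4.3, 1.9, -6.4]
width: 0.0114
gripper_force: 27.8
```

```bash
python3 -c "
from h import *
look()"
```

```text
t 10.55 tcp [0.5012 0.0072 0.092 ] rig [0.216  0.0341 0.092 ] F [ 4.3  1.9 -6.4] w 0.0114 yaw_y 1.702 z [ 0.001  0.    -1.   ]
theta~ 0.2615
top green 140 [368. 256.] along mm 105.2
top dish [([0.093, -0.04, 0.097], 0.7)]
scene green 62 [290.2 217.6] along mm 101.8
scene dish [([0.098, -0.044, 0.095], 0.55)]
```

Call:
arm_command(
  plan=[
    {"wx": 0,"wy": 0,"wz": 0,"x": 0,"y": 0,"z": 0,"fingers": 1},
    {"wx": 0,"wy": 0,"wz": 0,"x": 0,"y": 0,"z": 0,"fingers": 1},
    {"wx": 0,"wy": 0,"wz": 0,"x": 0,"y": 0,"z": 0,"fingers": 1},
    {"wx": 0,"wy": 0,"wz": 0,"x": 0,"y": 0,"z": 0,"fingers": 1},
    {"wx": 0,"wy": 0,"wz": 0,"x": 0,"y": 0,"z": 0,"fingers": 1},
    {"wx": 0,"wy": 0,"wz": 0,"x": 0,"y": 0,"z": 0,"fingers": 1},
    {"wx": 0,"wy": 0,"wz": 0,"x": 0,"y": 0,"z": 0,"fingers": 1},
    {"wx": 0,"wy": 0,"wz": 0,"x": 0,"y": 0,"z": 0,"fingers": 1},
  ],
)

```text
time: 11.55
ee_pos: [0.5012, 0.0071, 0.0921]
tcp_rot: [-0.206, 3.134, -0.0]
force: [3.3, 2.1, -5.8]
width: 0.0109
gripper_force: 27.8
```

```bash
python3 -c "
from h import *
look()"
```

```text
t 11.55 tcp [0.5012 0.0071 0.0921] rig [0.216  0.0341 0.0921] F [ 3.3  2.1 -5.8] w 0.0109 yaw_y 1.702 z [ 0.001 -0.    -1.   ]
theta~ 0.262
top dish [([0.095, -0.041, 0.093], 0.66)]
scene green 58 [274.7 217.5] along mm 45.2
scene dish [([0.099, -0.042, 0.094], 0.73)]
```

Call:
arm_command(
  plan=[
    {"wx": 0,"wy": 0,"wz": 0,"x": 0,"y": 0,"z": 0.02,"fingers": 0.8},
    {"wx": 0,"wy": 0,"wz": 0,"x": 0,"y": 0,"z": 0,"fingers": 0.6},
    {"wx": 0,"wy": 0,"wz": 0,"x": 0,"y": 0,"z": 0,"fingers": 0.55},
    {"wx": 0,"wy": 0,"wz": 0,"x": 0,"y": 0,"z": 0,"fingers": 0.55},
    {"wx": 0,"wy": 0,"wz": 0,"x": 0,"y": 0,"z": 0,"fingers": 0.55},
  ],
)

```text
time: 12.25
ee_pos: [0.5004, 0.0069, 0.0914]
tcp_rot: [0.206, -3.134, 0.0]
force: [-0.2, 0.8, -0.1]
width: 0.0384
gripper_force: 0.0
```

```bash
sed -i 's/\[330,240\]))<60/[330,240]))<90/' h.py; python3 -c "
from h import *
look('rel')
p=capture('wrist'); a=cv2.imread('pics/rel_scene.png')[170:320,190:390]
cv2.imwrite('pics/c1.png',np.hstack([cv2.resize(a,(400,300)),cv2.resize(p['frame'],(400,300))]))"
```

```text
t 12.25 tcp [0.5004 0.0069 0.0914] rig [0.2159 0.0349 0.0914] F [-0.2  0.8 -0.1] w 0.0384 yaw_y 1.702 z [-0.001 -0.    -1.   ]
theta~ 0.2593
top green 155 [392.2 253.1] along mm 40.0
top dish [([0.094, -0.04, 0.096], 0.6)]
scene green 60 [274.8 217.5] along mm 45.6
scene dish [([0.1, -0.042, 0.095], 0.77), ([0.147, -0.04, 0.01], 0.25)]
```

View pics/c1.png

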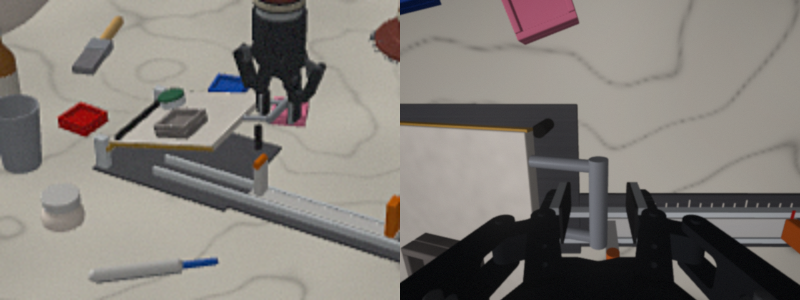

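Call:
arm_command(
  plan=[
    {"wx": 0,"wy": 0,"wz": 0,"x": 0,"y": 0.03,"z": -0.4,"fingers": 0.55},
    {"wx": 0,"wy": 0,"wz": 0,"x": 0,"y": 0,"z": -0.6,"fingers": 0.55},
    {"wx": 0,"wy": 0,"wz": 0,"x": 0,"y": 0,"z": -0.6,"fingers": 0.55},
    {"wx": 0,"wy": 0,"wz": 0,"x": 0,"y": 0.5,"z": -0.1,"fingers": 0.55},
    {"wx": 0,"wy": 0,"wz": 0,"x": -0.5,"y": 0.8,"z": 0,"fingers": 0.55},
    {"wx": 0,"wy": 0,"wz": 0,"x": -0.5,"y": 0.9,"z": 0,"fingers": 0.5},
    {"wx": 0,"wy": 0,"wz": 0,"x": -0.5,"y": 0.9,"z": 0,"fingers": 0.5},
    {"wx": 0,"wy": 0,"wz": 0,"x": -0.5,"y": 0.9,"z": 0,"fingers": 0.5},
  ],
)

```text
time: 13.3
ee_pos: [0.5593, 0.1789, 0.1594]
tcp_rot: [0.206, -3.135, 0.0]
force: [0.5, 0.2, -0.2]
width: 0.0424
gripper_force: 0.0
```

Call:
arm_command(
  plan=[
    {"wx": 0,"wy": 0,"wz": 0,"x": 0,"y": 0.7,"z": 0.2,"fingers": 0.5},
    {"wx": 0,"wy": 0,"wz": 0,"x": 0,"y": 0.6,"z": 0.5,"fingers": 0.5},
    {"wx": 0,"wy": 0,"wz": 0,"x": 0,"y": 0,"z": 0.2,"fingers": 0.5},
    {"wx": 0,"wy": 0,"wz": 0,"x": 0,"y": 0,"z": 0,"fingers": 0.5},
    {"wx": 0,"wy": 0,"wz": 0,"x": 0,"y": 0,"z": 0,"fingers": 0.5},
    {"wx": 0,"wy": 0,"wz": 0,"x": 0,"y": 0,"z": 0,"fingers": 0.5},
  ],
)

```text
time: 13.9
ee_pos: [0.5533, 0.2272, 0.1242]
tcp_rot: [-0.201, 3.134, -0.001]
force: [-0.2, -0.3, 0.3]
width: 0.0426
gripper_force: 0.0
```

```bash
python3 - <<'E'
from h import *
st(); p=capture("wrist"); cv2.imwrite("pics/w4.png",p["frame"]); np.savez("w4.npz",K=p["K"],extrinsics=p["extrinsics"])
for q in((.43,-.045,.072),(.43,-.045,.05),(.505,-.045,.018)): print(px(p,rig2w(q)))
for l in("gauge_tab","gauge_nose"): print(l,[(w2rig(d["position"]).round(3),round(d["confidence"],2)) for d in find_in(p,l)])
t=capture("top")
for l in("gauge_tab","gauge_nose"): print(l,[(w2rig(d["position"]).round(3),round(d["confidence"],2)) for d in find_in(t,l)])
E
```

```text
t 13.9 tcp [0.5533 0.2272 0.1242] rig [ 0.4274 -0.0461  0.1242] F [-0.2 -0.3  0.3] w 0.0426 yaw_y 1.699 z [ 0.002 -0.001 -1.   ]
[323.40531806 265.49208383]
[322.82664446 253.71128235]
[425.75716115 239.75915246]
gauge_tab [(array([ 0.322, -0.043,  0.022]), 0.64)]
gauge_nose [(array([ 0.32 , -0.048,  0.019]), 0.75)]
gauge_tab [(array([ 0.319, -0.044,  0.017]), 0.87), (array([-0.25 , -0.001,  0.1  ]), 0.41)]
gauge_nose [(array([ 0.312, -0.042,  0.019]), 0.72)]
```

View pics/w4.png

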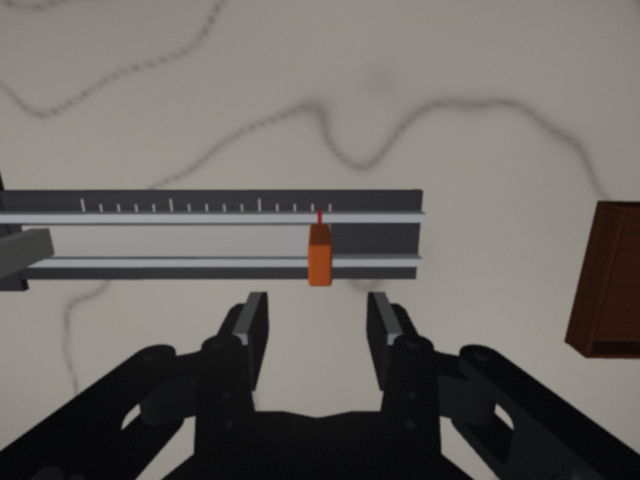

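Call:
arm_command(
  plan=[
    {"wx": 0,"wy": 0,"wz": 0,"x": 0,"y": 0.01,"z": 0.5,"fingers": 0.5},
    {"wx": 0,"wy": 0,"wz": 0,"x": 0,"y": 0,"z": 0.7,"fingers": 0.5},
    {"wx": 0,"wy": 0,"wz": 0,"x": 0,"y": 0,"z": 0.7,"fingers": 0.5},
    {"wx": 0,"wy": 0,"wz": 0,"x": 0,"y": 0,"z": 0.3,"fingers": 0.5},
    {"wx": 0,"wy": 0,"wz": 0,"x": 0,"y": 0,"z": 0,"fingers": 0.7},
    {"wx": 0,"wy": 0,"wz": 0,"x": 0,"y": 0,"z": 0,"fingers": 0.85},
    {"wx": 0,"wy": 0,"wz": 0,"x": 0,"y": 0,"z": 0,"fingers": 0.9},
    {"wx": 0,"wy": 0,"wz": 0,"x": 0,"y": 0,"z": 0,"fingers": 0.9},
  ],
  newtons=20,
)

```text
time: 15.0
ee_pos: [0.5528, 0.2298, 0.0365]
tcp_rot: [-0.206, 3.133, 0.001]
force: [0.3, 1.8, -1.9]
width: 0.014
gripper_force: 25.1
```

```bash
python3 - <<'E'
from h import *
s,M=st(); print(s["gripper_force"])
for th in (.25,.26,.27): print(th,.2+(.006+.025*np.cos(th))/np.sin(th))
E
```

```text
t 15.0 tcp [0.5528 0.2298 0.0365] rig [ 0.43   -0.046   0.0365] F [ 0.3  1.8 -1.9] w 0.014 yaw_y 1.702 z [ 0.002  0.001 -1.   ]
25.072992146015167
0.25 0.32215976912347494
0.26 0.31731634007855564
0.27 0.31282611747131717
```

Call:
arm_command(
  plan=[
    {"wx": 0,"wy": 0,"wz": 0,"x": 0,"y": -0.1,"z": 0,"fingers": 0.9},
    {"wx": 0,"wy": 0,"wz": 0,"x": 0,"y": -0.3,"z": 0,"fingers": 0.9},
    {"wx": 0,"wy": 0,"wz": 0,"x": 0,"y": -0.4,"z": 0,"fingers": 0.9},
    {"wx": 0,"wy": 0,"wz": 0,"x": 0,"y": -0.4,"z": 0,"fingers": 0.9},
    {"wx": 0,"wy": 0,"wz": 0,"x": 0,"y": -0.4,"z": 0,"fingers": 0.9},
    {"wx": 0,"wy": 0,"wz": 0,"x": 0,"y": -0.3,"z": 0,"fingers": 0.9},
    {"wx": 0,"wy": 0,"wz": 0,"x": 0,"y": -0.1,"z": 0,"fingers": 0.9},
    {"wx": 0,"wy": 0,"wz": 0,"x": 0,"y": 0,"z": 0,"fingers": 0.9},
  ],
)

```text
time: 15.8
ee_pos: [0.5639, 0.1464, 0.0362]
tcp_rot: [-0.199, 3.133, -0.003]
force: [0.4, -0.2, 6.2]
width: 0.0138
gripper_force: 26.1
```

```bash
python3 - <<'E'
from h import *
st(); st()
E
```

```text
t 15.8 tcp [0.5639 0.1464 0.0362] rig [ 0.346  -0.0462  0.0362] F [ 0.4 -0.2  6.2] w 0.0138 yaw_y 1.698 z [ 0.002 -0.002 -1.   ]
t 15.8 tcp [0.5639 0.1464 0.0362] rig [ 0.346  -0.0462  0.0362] F [ 0.4 -0.2  6.2] w 0.0138 yaw_y 1.698 z [ 0.002 -0.002 -1.   ]
```

Call:
arm_command(
  plan=[
    {"wx": 0,"wy": 0,"wz": 0,"x": 0,"y": -0.05,"z": 0,"fingers": 0.9},
    {"wx": 0,"wy": 0,"wz": 0,"x": 0,"y": -0.1,"z": 0,"fingers": 0.9},
    {"wx": 0,"wy": 0,"wz": 0,"x": 0,"y": -0.1,"z": 0,"fingers": 0.9},
    {"wx": 0,"wy": 0,"wz": 0,"x": 0,"y": -0.1,"z": 0,"fingers": 0.9},
    {"wx": 0,"wy": 0,"wz": 0,"x": 0,"y": -0.05,"z": 0,"fingers": 0.9},
    {"wx": 0,"wy": 0,"wz": 0,"x": 0,"y": 0,"z": 0,"fingers": 0.9},
    {"wx": 0,"wy": 0,"wz": 0,"x": 0,"y": 0,"z": 0,"fingers": 0.9},
    {"wx": 0,"wy": 0,"wz": 0,"x": 0,"y": 0,"z": 0,"fingers": 0.9},
  ],
)

```text
time: 16.6
ee_pos: [0.5658, 0.132, 0.0362]
tcp_rot: [-0.202, 3.133, -0.001]
force: [0.6, -0.5, 6.1]
width: 0.0137
gripper_force: 26.1
```

```bash
python3 - <<'E'
from h import *
st()
p=capture("top"); q=[d for d in find_in(p,"gauge_nose")+find_in(p,"gauge_tab")][:4]; print([w2rig(d["position"]).round(3) for d in q])
s=observe(); print(s["force"].round(1))
E
```

```text
t 16.6 tcp [0.5658 0.132  0.0362] rig [ 0.3314 -0.0461  0.0362] F [ 0.6 -0.5  6.1] w 0.0137 yaw_y 1.7 z [ 0.002 -0.001 -1.   ]
[array([ 0.227, -0.041,  0.017]), array([ 0.233, -0.046,  0.02 ])]
[-0.2 -0.7  5.3]
```

Call:
arm_command(
  plan=[
    {"wx": 0,"wy": 0,"wz": 0,"x": 0,"y": -0.03,"z": -0.02,"fingers": 0.9},
    {"wx": 0,"wy": 0,"wz": 0,"x": 0,"y": -0.04,"z": 0,"fingers": 0.9},
    {"wx": 0,"wy": 0,"wz": 0,"x": 0,"y": -0.04,"z": 0,"fingers": 0.9},
    {"wx": 0,"wy": 0,"wz": 0,"x": 0,"y": -0.04,"z": 0,"fingers": 0.9},
    {"wx": 0,"wy": 0,"wz": 0,"x": 0,"y": -0.02,"z": 0,"fingers": 0.9},
    {"wx": 0,"wy": 0,"wz": 0,"x": 0,"y": 0,"z": 0,"fingers": 0.9},
    {"wx": 0,"wy": 0,"wz": 0,"x": 0,"y": 0,"z": 0,"fingers": 0.9},
  ],
)

```text
time: 17.45
ee_pos: [0.5657, 0.1271, 0.0362]
tcp_rot: [-0.206, 3.135, -0.001]
force: [0.2, -1.1, 2.4]
width: 0.0137
gripper_force: 25.7
```

```bash
python3 - <<'E'
from h import *
st()
E
```

```text
t 17.45 tcp [0.5657 0.1271 0.0362] rig [ 0.3266 -0.0454  0.0362] F [ 0.2 -1.1  2.4] w 0.0137 yaw_y 1.702 z [ 0.    -0.001 -1.   ]
```

Call:
arm_command(
  plan=[
    {"wx": 0,"wy": 0,"wz": 0,"x": 0,"y": -0.02,"z": 0,"fingers": 0.9},
    {"wx": 0,"wy": 0,"wz": 0,"x": 0,"y": -0.02,"z": 0,"fingers": 0.9},
    {"wx": 0,"wy": 0,"wz": 0,"x": 0,"y": -0.02,"z": 0,"fingers": 0.9},
    {"wx": 0,"wy": 0,"wz": 0,"x": 0,"y": -0.02,"z": 0,"fingers": 0.9},
    {"wx": 0,"wy": 0,"wz": 0,"x": 0,"y": 0,"z": 0,"fingers": 0.9},
    {"wx": 0,"wy": 0,"wz": 0,"x": 0,"y": 0,"z": 0,"fingers": 0.9},
  ],
)

```text
time: 18.05
ee_pos: [0.5661, 0.1242, 0.0362]
tcp_rot: [-0.206, 3.135, -0.0]
force: [0.1, -0.1, 3.8]
width: 0.0135
gripper_force: 25.7
```

```bash
python3 - <<'E'
from h import *
st()
E
```

```text
t 18.05 tcp [0.5661 0.1242 0.0362] rig [ 0.3237 -0.0454  0.0362] F [ 0.1 -0.1  3.8] w 0.0135 yaw_y 1.702 z [ 0. -0. -1.]
```

Call:
arm_command(
  plan=[
    {"wx": 0,"wy": 0,"wz": 0,"x": 0,"y": -0.02,"z": 0,"fingers": 0.9},
    {"wx": 0,"wy": 0,"wz": 0,"x": 0,"y": -0.02,"z": 0,"fingers": 0.9},
    {"wx": 0,"wy": 0,"wz": 0,"x": 0,"y": -0.02,"z": 0,"fingers": 0.9},
    {"wx": 0,"wy": 0,"wz": 0,"x": 0,"y": 0,"z": 0,"fingers": 0.9},
    {"wx": 0,"wy": 0,"wz": 0,"x": 0,"y": 0,"z": 0,"fingers": 0.9},
  ],
)

```text
time: 18.55
ee_pos: [0.5664, 0.1217, 0.0362]
tcp_rot: [-0.206, 3.135, -0.0]
force: [0.1, -0.1, 4.0]
width: 0.0142
gripper_force: 25.8
```

```bash
python3 - <<'E'
from h import *
st()
E
```

```text
t 18.55 tcp [0.5664 0.1217 0.0362] rig [ 0.3211 -0.0454  0.0362] F [ 0.1 -0.1  4. ] w 0.0142 yaw_y 1.702 z [ 0. -0. -1.]
```

Call:
arm_command(
  plan=[
    {"wx": 0,"wy": 0,"wz": 0,"x": 0,"y": -0.015,"z": 0,"fingers": 0.9},
    {"wx": 0,"wy": 0,"wz": 0,"x": 0,"y": -0.015,"z": 0,"fingers": 0.9},
    {"wx": 0,"wy": 0,"wz": 0,"x": 0,"y": 0,"z": 0,"fingers": 0.9},
    {"wx": 0,"wy": 0,"wz": 0,"x": 0,"y": 0,"z": 0,"fingers": 0.9},
  ],
)

```text
time: 18.95
ee_pos: [0.5665, 0.1207, 0.0362]
tcp_rot: [-0.206, 3.135, -0.0]
force: [-0.0, 0.8, 3.2]
width: 0.014
gripper_force: 25.8
```

```bash
python3 - <<'E'
from h import *
st()
E
```

```text
t 18.95 tcp [0.5665 0.1207 0.0362] rig [ 0.3201 -0.0454  0.0362] F [-0.   0.8  3.2] w 0.014 yaw_y 1.702 z [ 0. -0. -1.]
```

Call:
arm_command(
  plan=[
    {"wx": 0,"wy": 0,"wz": 0,"x": 0,"y": -0.01,"z": 0,"fingers": 0.9},
    {"wx": 0,"wy": 0,"wz": 0,"x": 0,"y": -0.01,"z": 0,"fingers": 0.9},
    {"wx": 0,"wy": 0,"wz": 0,"x": 0,"y": 0,"z": 0,"fingers": 0.9},
    {"wx": 0,"wy": 0,"wz": 0,"x": 0,"y": 0,"z": 0,"fingers": 0.9},
  ],
)

```text
time: 19.35
ee_pos: [0.5666, 0.12, 0.0362]
tcp_rot: [-0.206, 3.135, -0.0]
force: [0.0, 1.2, 3.9]
width: 0.0134
gripper_force: 25.8
```

```bash
python3 - <<'E'
from h import *
st()
E
```

```text
t 19.35 tcp [0.5666 0.12   0.0362] rig [ 0.3194 -0.0454  0.0362] F [0.  1.2 3.9] w 0.0134 yaw_y 1.702 z [ 0. -0. -1.]
```

Call:
arm_command(
  plan=[
    {"wx": 0,"wy": 0,"wz": 0,"x": 0,"y": -0.01,"z": 0,"fingers": 0.9},
    {"wx": 0,"wy": 0,"wz": 0,"x": 0,"y": -0.01,"z": 0,"fingers": 0.9},
    {"wx": 0,"wy": 0,"wz": 0,"x": 0,"y": 0,"z": 0,"fingers": 0.9},
    {"wx": 0,"wy": 0,"wz": 0,"x": 0,"y": 0,"z": 0,"fingers": 0.9},
  ],
)

```text
time: 19.75
ee_pos: [0.5667, 0.1195, 0.0362]
tcp_rot: [-0.206, 3.135, 0.001]
force: [-0.4, 1.5, 4.4]
width: 0.014
gripper_force: 25.9
```

```bash
python3 - <<'E'
from h import *
st()
E
```

```text
t 19.75 tcp [0.5667 0.1195 0.0362] rig [ 0.3189 -0.0454  0.0362] F [-0.4  1.5  4.4] w 0.014 yaw_y 1.702 z [ 0.  0. -1.]
```

Call:
arm_command(
  plan=[
    {"wx": 0,"wy": 0,"wz": 0,"x": 0,"y": -0.01,"z": -0.01,"fingers": 0.9},
    {"wx": 0,"wy": 0,"wz": 0,"x": 0,"y": -0.01,"z": 0,"fingers": 0.9},
    {"wx": 0,"wy": 0,"wz": 0,"x": 0,"y": 0,"z": 0,"fingers": 0.9},
    {"wx": 0,"wy": 0,"wz": 0,"x": 0,"y": 0,"z": 0,"fingers": 0.9},
  ],
)

```text
time: 20.15
ee_pos: [0.5665, 0.1192, 0.0363]
tcp_rot: [0.207, -3.134, -0.001]
force: [-0.5, 4.8, -0.3]
width: 0.0139
gripper_force: 25.3
```

```bash
python3 - <<'E'
from h import *
st()
E
```

```text
t 20.15 tcp [0.5665 0.1192 0.0363] rig [ 0.3186 -0.0451  0.0363] F [-0.5  4.8 -0.3] w 0.0139 yaw_y 1.703 z [-0.001  0.001 -1.   ]
```

Call:
arm_command(
  plan=[
    {"wx": 0,"wy": 0,"wz": 0,"x": 0,"y": 0.008,"z": 0,"fingers": 0.9},
    {"wx": 0,"wy": 0,"wz": 0,"x": 0,"y": 0,"z": 0,"fingers": 0.9},
  ],
)

```text
time: 20.35
ee_pos: [0.5664, 0.1191, 0.0363]
tcp_rot: [0.207, -3.134, -0.001]
force: [-0.3, 4.1, -1.4]
width: 0.0136
gripper_force: 25.1
```

```bash
python3 - <<'E'
from h import *
st()
E
```

```text
t 20.35 tcp [0.5664 0.1191 0.0363] rig [ 0.3186 -0.0451  0.0363] F [-0.3  4.1 -1.4] w 0.0136 yaw_y 1.703 z [-0.001  0.    -1.   ]
```

Call:
arm_command(
  plan=[
    {"wx": 0,"wy": 0,"wz": 0,"x": 0,"y": 0,"z": 0,"fingers": 0.6},
    {"wx": 0,"wy": 0,"wz": 0,"x": 0,"y": 0,"z": 0,"fingers": 0.6},
    {"wx": 0,"wy": 0,"wz": 0,"x": 0,"y": 0,"z": 0,"fingers": 0.6},
    {"wx": 0,"wy": 0,"wz": 0,"x": 0,"y": 0,"z": 0,"fingers": 0.6},
  ],
)

```text
time: 20.75
ee_pos: [0.5668, 0.1177, 0.0365]
tcp_rot: [0.204, -3.135, 0.002]
force: [0.6, -1.2, 0.2]
width: 0.034
gripper_force: 0.0
```

```bash
python3 - <<'E'
from h import *
st(); p=capture("wrist"); s=capture("scene"); cv2.imwrite("pics/c2.png",np.hstack([cv2.resize(s["frame"][190:310,200:360],(400,300),interpolation=2),cv2.resize(p["frame"],(400,300))]))
E
```

```text
t 20.75 tcp [0.5668 0.1177 0.0365] rig [ 0.3171 -0.0453  0.0365] F [ 0.6 -1.2  0.2] w 0.034 yaw_y 1.701 z [-0.    -0.001 -1.   ]
```

View pics/c2.png

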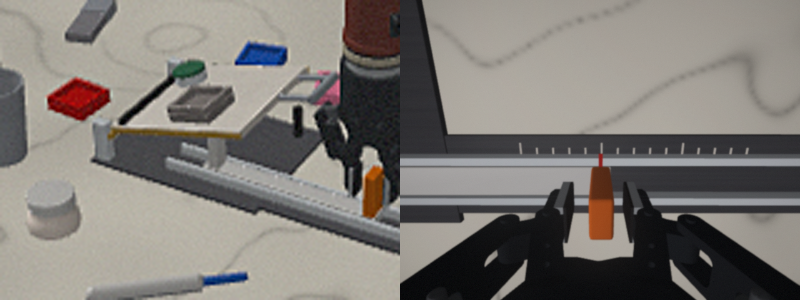

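Call:
arm_command(
  plan=[
    {"wx": 0,"wy": 0,"wz": 0,"x": 0,"y": 0.02,"z": -0.2,"fingers": 0.6},
    {"wx": 0,"wy": 0,"wz": 0,"x": 0,"y": 0,"z": -0.5,"fingers": 0.6},
    {"wx": 0,"wy": 0,"wz": 0,"x": 0,"y": 0,"z": -0.8,"fingers": 0.6},
    {"wx": 0,"wy": 0,"wz": 0,"x": 0,"y": 0,"z": -0.8,"fingers": 0.6},
    {"wx": 0,"wy": 0,"wz": 0,"x": 0,"y": 0.5,"z": -0.8,"fingers": 0.6},
    {"wx": 0,"wy": 0,"wz": 0,"x": 0,"y": 0.5,"z": -0.4,"fingers": 0.6},
    {"wx": 0,"wy": 0,"wz": 0,"x": 0,"y": 0,"z": 0,"fingers": 0.6},
    {"wx": 0,"wy": 0,"wz": 0,"x": 0,"y": 0,"z": 0,"fingers": 0.6},
  ],
)

```text
time: 21.65
ee_pos: [0.5611, 0.1588, 0.1766]
tcp_rot: [0.208, -3.135, 0.001]
force: [-0.2, 0.1, -0.8]
width: 0.0341
gripper_force: 0.0
```

```bash
python3 - <<'E'
from h import *
st(); s=capture("scene"); t=capture("top"); cv2.imwrite("pics/c3.png",np.hstack([cv2.resize(s["frame"][190:310,200:360],(400,300),interpolation=2),cv2.resize(t["frame"][150:330,240:480],(400,300),interpolation=2)]))
E
```

```text
t 21.65 tcp [0.5611 0.1588 0.1766] rig [ 0.3586 -0.0449  0.1766] F [-0.2  0.1 -0.8] w 0.0341 yaw_y 1.703 z [-0.    -0.001 -1.   ]
```

View pics/c3.png

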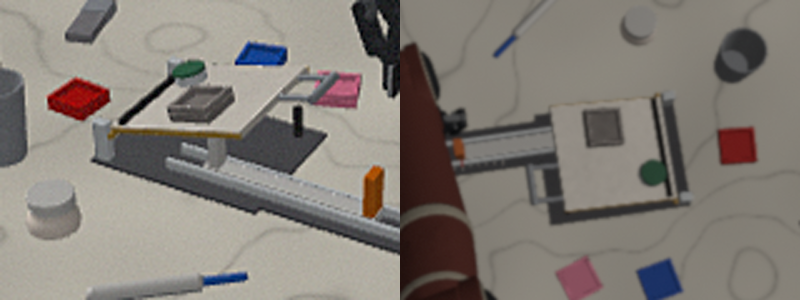

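The tin rests on the rail, at (187,72) in the scene half and (653,172) in the top half. The dish is where it was, the board is standing, the gauge nose is under it and the arm is clear.

```bash
python3 -c "
from bench import *
print(sign_off())"
```

```text
the job is handed in; nothing more can be done
None
```

The job is handed in: the board stands at about 0.26 rad with the tin slipped down to the rail and the dish still in its place, and the gauge nose was pushed up to the board's underside (force peaked near 5 N) and let go; it took about 22 s of the 72 s, and the judge gave no verdict.

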